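Fasten the sample case: hasp over the staple, retaining pin through the loop

TASK

Fasten the grey sample transport case for its trip: swing the steel hasp forward and down over the staple so that it hangs against the front of the case, and then drop the long retaining pin (the one with the tall slim grip) down through the staple's loop in front of the hasp until its flange rests on the loop. Leave the short, wide-knobbed pin in the rack.

Things in the scene. Friction and masses are not known exactly. Their poses are not given: they have to be found in the camera images.
- hasp (a joint): Steel strap 56 mm wide, 83 long, 3 thick, slot 40 wide at 33-69 mm from its hinge on the case's top front edge. 0 = hangs down the case front, staple through the slot; 3.14 = upright; 4.0 = its stop and start, leaning back over the lid (free end 55 mm above, 65 behind the hinge). Free hinge: pushed forward past upright it falls to 0 by itself in about 1 s; released before, it falls back.
- staple_eye (a point): Centre of the staple's level loop of 6 mm bar, at its top, 79 mm above the bench; opening 24 mm (y) x 42 (x): 30 mm from here to the closed hasp, 12 to the outer bar. Axes: x level into the case, y along its front, z up; yaw within 12 deg. Hasp hinge line: along y, 34.5 mm further in x, 36 mm higher, level with the lid of the fixed grey case (120 x 180 x 115 mm); rubber rest on the lid 15 mm high.
- long_pin: The long pin, to be used; upright in the rack. Origin on its axis at the flange's underside, z up. Flange 42 mm across, 4 thick; above it a slim black round grip 18 mm across, from 4 to 50 mm above the origin; below it a shank 9 mm across, 45 long, tapered end. Hangs by the flange in a loose hole of a fixed rack plate (70 x 160 mm, top 50 mm above the bench): pull straight up. 40 to 90 g.
- short_pin: The short pin, to be left; in the rack's other hole, 90 mm from the long pin, on either side. Origin on its axis at the flange's underside, z up. Same 42 mm flange, but a wide black knob 34 mm across that ends 28 mm above the origin, and a shank only 18 mm long.
Things that resemble listed ones, but are neither listed nor needed, are in the scene too. Leave any green, purple or red look-alike of the long_pin alone.

How it is judged (in metres and radians):
On the way, in this order (a step that is already met when the one before it is completed fails the run):
1. the hasp hangs down over the staple (value of joint hasp below 0.2 rad), for 0.2 s.
2. the long pin is through the staple's loop, its flange on the loop (horizontal distance between long_pin and staple_eye below 0.018 m and z of long_pin in the frame of staple_eye between -0.006 and 0.008 m and angle between long_pin's own z axis and vertical below 0.2 rad), for 0.2 s.
At the end, for the whole second after the job is handed in: The hasp is within 0.2 rad of fully down; the long pin is at rest in the loop, within 18 mm of its centre and 0.2 rad of upright, flange on the loop (underside 6 mm below to 8 mm above the loop's top); the short pin is within 30 mm of its start (all of step 2 and value of joint hasp below 0.2 rad and linear speed of long_pin below 0.02 m/s and distance of short_pin from where it was at the start of the episode below 0.03 m); the robot touches nothing.
It fails at once if the short pin is taken out of the rack or knocked away (distance of short_pin from where it was at the start of the episode above 0.03 m).
It also fails if it takes over 48 s, if anything falls off the work surface, if the arm or the gripper's body presses on something with over 40 N, if the wrist force passes 120 N, or if a joint passes its speed limit or range.

ROBOT

A 6-joint arm with a two-finger parallel gripper is mounted at the origin on a cart in front of the work surface, level with it; the furniture and walls round the work are solid. World frame = base frame: x ahead of the robot, y to its left, z up, the work surface at z = 0. Lengths are in m, angles in degrees, forces in N, time in s.
With the tool pointing down it reaches from about 0.325 to 1 m from the base axis. Payload 5.1 kg.
Tool frame: the origin (TCP) lies midway between the tips of the shut fingers; the grasp point (between the pads) lies 19 mm behind it (grasp_offset is the distance from the TCP to the grasp point, in m); x points along the fingers, z is the direction in which the jaws open and shut, and the axes are right-handed (so a half turn about x gives the same grasp; the last joint's range is limited). The gripper opens to 85 mm and grips with 20 to 120 N. Pads are 22 mm wide; open, the fingers measure 114 mm over their backs; the gripper's body (76 mm by 85 mm) begins 54 mm behind the grasp point. The pads swing forward as they close: fully open they stand 13 mm farther back than shut.
Start: joints at [-70.508, 7.093, 94.555, -0, 78.352, -4.733], TCP at [0.267, -0.593, 0.231] pointing down, gripper open.
Joint ranges: [-149.61, 149.61], [-58.7, 133.49], [1.44, 155.28], [-77.14, 257.14], [18.33, 153.61], [-166.67, 166.67]. Speed limits (degrees/s): [147.25, 147.25, 180, 180, 180, 180].

INTERFACE

Orientations are given as a 3x3 rotation matrix whose columns are the frame's x, y, z axes.
In Python, from station import * gives the robot as it stands.
- The arm moves only by the tool send_rows, never from a script. Its argument "commands" is one flat list of numbers, 6 for each row, row after row: the shift along the tool's x, y, z normalised to -1 to 1, where 1 is 200 mm, then the turn, a rotation vector about the tool's x, y, z normalised to -1 to 1, where 1 is pi rad. A call has exactly 5 rows; each row is the pose to reach, as a shift and turn from the pose commanded when the call began, along the tool's axes at that moment, turning the shorter way round; what a row does not reach only later rows make up. A row lasts 1/12 s, in which the tool goes at most 41.7 mm and 7.16 degrees, less where a joint would pass 70% of its speed; a pose out of reach is approached as far as the arm can. A call with a number of a shift or a turn outside -1 to 1 is refused whole. A call with a gripper value outside its range is refused whole. "grip" is the gripper command: -1 is shut, 1 is fully open, values between are in proportion, set as the call begins (left out, the last holds). The fingers move at their own pace and stop on an object; "force" is the grip in N (left out, the last holds). Time passes only in rows, so rows that repeat a pose let the fingers close, or fill a call up. It gives the time, the measured TCP pose, the force and the opening at its end, in the units of the state.
- get_obs(): the state, without advancing time (a new reading comes with each control period).
- snapshot(name): name is "scene" or "top"; returns a dict with "img" (480x640x3 uint8, blue, green, red), "z_map" (480x640 float32, m along the optical axis (not along the pixel's ray), 0 where there is no reading), "camera_matrix" (3x3 intrinsics, pixels), "rvec" (rotation vector, rad) and "tvec" (3), from world to camera coordinates, as OpenCV has them. Camera axes: x right, y down, z forward; pixel columns grow to the right and rows downward; lengths in m; the calibration is good to about 2 mm. A picture is of the moment at which its call begins.
- close_job(): hands the job in, once; it reports no verdict.
The state is a dict: "clock": time; "qpos": joint angles; "qd": joint speeds; "tau": joint torques, N m; "tcp_pos": TCP position; "ee_rot": TCP orientation; "wrist_force": force on the tool from outside, world axes, zero at the start; "ft_torque": the same for the moment, N m; "finger_gap": finger opening in m.
Only numpy, scipy, OpenCV 4.12 (cv2) and the standard library are available. Lean on these libraries where they do the work, as an engineer would, in place of code of your own. Each camera call takes 0.05 s, during which the arm holds its last target.

## Working session

There is one attempt and no reset: what is moved stays moved. The work goes in short steps, Python scripts to look and compute and a tool call to move; the robot and the scene stay as the last step left them, time stands still between calls to the robot, and variables do not carry over. Pictures are saved under pics/ and viewed, and the job is handed in when it is done.

Besides the shell and the picture viewer there is one more tool, called by a JSON object that holds its "method" and its "body", one argument or row to a line. send_rows: Moves the arm, as the interface text tells. Its arguments: {"type":"object","properties":{"commands":{"type":"array"},"grip":{"type":"number"},"force":{"type":"number"}},"required":["commands"]}

```bash
ls; mkdir -p pics
python3 - <<'E'
from station import *
import cv2,numpy as np
o=get_obs();print(o)
for n in("scene","top"):
    s=snapshot(n);cv2.imwrite(f"pics/{n}0.png",s["img"]);np.savez(f"{n}0.npz",**s)
    R=cv2.Rodrigues(s["rvec"])[0];print(n,s["camera_matrix"].tolist(),(-R.T@s["tvec"].reshape(3)),R[2])
E
```

```text
pics
{'clock': 0.0, 'qpos': array([-7.05070106e+01,  7.13162722e+00,  9.46318403e+01,  4.79005391e-04,
        7.83500551e+01, -4.73135936e+00]), 'qd': array([-0.09007833, -0.03230387,  0.05071401,  0.04479575,  0.0634023 ,
        0.01764696]), 'tau': array([ 6.42452742e-04, -4.23600125e+01, -3.65453410e+01, -6.14719215e-05,
        6.92122951e-03,  1.43647867e-06]), 'tcp_pos': array([ 0.26649455, -0.59221597,  0.23009723]), 'ee_rot': array([[-6.53438745e-04,  9.11946583e-01,  4.10308424e-01],
       [ 1.87050951e-03,  4.10308909e-01, -9.11944681e-01],
       [-9.99998037e-01,  1.71585823e-04, -1.97391649e-03]]), 'wrist_force': array([-0.06390873, -0.22817549, -0.21387838]), 'ft_torque': array([-0.02341063, -0.00063863, -0.05820922]), 'finger_gap': 0.08540241388321745}
scene [[609.404765999783, 0.0, 331.3868718556249], [0.0, 609.404765999783, 241.38061490150656], [0.0, 0.0, 1.0]] [-0.4067636  -0.59080121  0.5717938 ] [ 0.82647613  0.39670716 -0.39945041]
top [[517.8278260984422, 0.0, 318.98333967101127], [0.0, 517.8278260984422, 248.270397952436], [0.0, 0.0, 1.0]] [ 0.37371333 -0.16255115  1.36577639] [ 1.29265542e-01 -5.52888723e-04 -9.91609860e-01]
```

View pics/scene0.png

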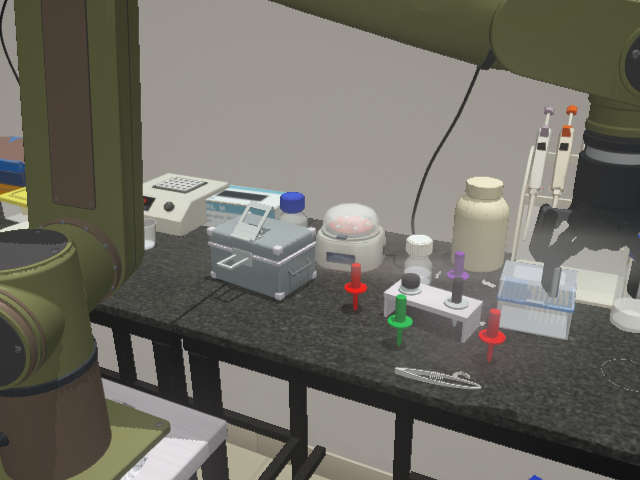

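View pics/top0.png

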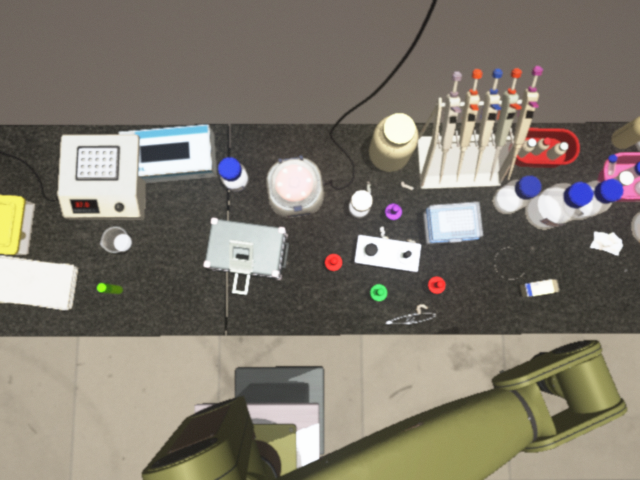

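In the scene view, the case is at (262,255), with the leaning hasp at (253,222) and the staple at (235,263). The rack has a wide knob at (410,282) and a slim black grip at (457,290). The look-alikes are red (356,280), red (492,328), green (400,312) and purple (459,265). By the description, the long pin is the slim black one at (457,290), which I'll check in a crop.

Run:
```python
import cv2,numpy as np
a=cv2.imread("pics/scene0.png");b=cv2.imread("pics/top0.png")
f=lambda im,x,y,w,h,k:cv2.resize(im[y:y+h,x:x+w],(w*k,h*k),interpolation=cv2.INTER_CUBIC)
t=np.vstack([np.hstack([f(a,200,195,130,100,3),f(a,375,245,130,100,3)]),np.hstack([f(b,195,210,130,100,3),f(b,325,210,130,100,3)])])
cv2.imwrite("pics/crop0.png",t);print(t.shape)
```

```text
(600, 780, 3)
```

View pics/crop0.png

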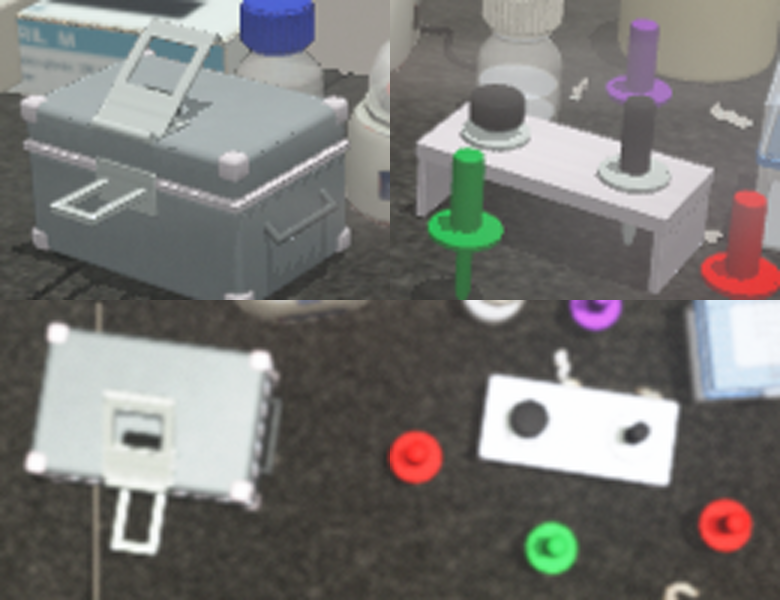

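The crop confirms it: the slim tall black grip on the right of the rack is the long pin, and the wide knob on the left is the short one. The decoys are all coloured and stand off the rack. Next I measure.

```bash
cat > h.py <<'E'
import cv2,numpy as np
def load(n,t="0"): return dict(np.load(f"{n}{t}.npz"))
def ray(s,uv):
    R=cv2.Rodrigues(s["rvec"])[0];c=-R.T@s["tvec"].reshape(3)
    uv=np.atleast_2d(np.asarray(uv,float));K=s["camera_matrix"]
    d=np.c_[(uv[:,0]-K[0,2])/K[0,0],(uv[:,1]-K[1,2])/K[1,1],np.ones(len(uv))]@R
    return c,d
def onz(s,uv,z):
    c,d=ray(s,uv);return c+d*((z-c[2])/d[:,2])[:,None]
def cloud(s):
    v,u=np.mgrid[:480,:640];c,d=ray(s,np.c_[u.ravel(),v.ravel()])
    return (c+d*s["z_map"].reshape(-1,1)).reshape(480,640,3)
def proj(s,p): return cv2.projectPoints(np.atleast_2d(np.asarray(p,float)),s["rvec"],s["tvec"],s["camera_matrix"],None)[0][:,0]
E
python3 - <<'E'
from h import *
T=load("top");S=load("scene")
for n,s in(("top",T),("scene",S)):
    P=cloud(s);g=cv2.cvtColor(s["img"],cv2.COLOR_BGR2GRAY)
    # staple: bright near
    if n=="top":
        m=np.zeros_like(g);m[274:300,225:258]=g[274:300,225:258]>150
    else:
        m=np.zeros_like(g);m[250:275,212:245]=g[250:275,212:245]>170
    ys,xs=np.nonzero(m);q=onz(s,np.c_[xs,ys],.079)
    print(n,"staple n",len(xs),"depth z",np.percentile(P[ys,xs,2],[10,50,90]))
    r=cv2.minAreaRect(q[:,:2].astype(np.float32));print(r,cv2.boxPoints(r).round(4).tolist())
    # dark grips in rack
    x0,y0,x1,y1=(357,233,420,272) if n=="top" else(395,268,472,306)
    d=np.zeros_like(g);d[y0:y1,x0:x1]=g[y0:y1,x0:x1]<90
    k,l,st,ce=cv2.connectedComponentsWithStats(d)
    for i in range(1,k):
        if st[i,4]>25:
            yy,xx=np.nonzero(l==i);print(n,"dark",st[i],ce[i],"z pct",np.percentile(P[yy,xx,2],[5,50,95]),"xyz",np.median(P[yy,xx],0))
# rack outline top
g=cv2.cvtColor(T["img"],cv2.COLOR_BGR2GRAY);m=np.zeros_like(g);m[230:275,350:425]=g[230:275,350:425]>190
ys,xs=np.nonzero(m);q=onz(T,np.c_[xs,ys],.05);r=cv2.minAreaRect(q[:,:2].astype(np.float32));print("rack",r,cv2.boxPoints(r).round(4).tolist())
# case lid from top by depth
P=cloud(T);m=(P[...,2]>.108)&(P[...,2]<.122)&(T["z_map"]>0);m[:,:200]=0;m[:,295:]=0;m[:210]=0;m[290:]=0
q=P[m][:,:2].astype(np.float32);r=cv2.minAreaRect(q);print("lid",len(q),r,cv2.boxPoints(r).round(4).tolist())
m=(P[...,2]>.125)&(P[...,2]<.19);m[:,:225]=0;m[:,262:]=0;m[:230]=0;m[290:]=0
q=P[m];print("hasp",len(q),q.min(0),q.max(0))
E
```

```text
top staple n 171 depth z [-0.00052515  0.07722639  0.08198669]
((0.45548015832901, 0.02443963661789894), (0.05347942188382149, 0.05357547476887703), 81.491943359375) [[0.42500001192092896, 0.0020000000949949026], [0.4779999852180481, -0.006000000052154064], [0.48590001463890076, 0.04690000042319298], [0.43290001153945923, 0.05480000004172325]]
top dark [357 233  23   4  46] [370.7173913 233.7173913] z pct [-0.00324647 -0.00064404  0.00518724] xyz [ 0.59004108 -0.30520955 -0.00064404]
top dark [386 233  34  10 200] [404.68 235.68] z pct [-0.0053615  -0.00060336  0.00426526] xyz [ 0.58486277 -0.39291899 -0.00060336]
top dark [366 245  10  10  47] [369.12765957 248.40425532] z pct [0.07403481 0.07757926 0.08180057] xyz [ 0.54319038 -0.28651226  0.07757926]
top dark [357 264  51   8 225] [374.64       268.73333333] z pct [-4.60606565e-03 -9.27316295e-05  4.87918752e-03] xyz [ 4.95324642e-01 -3.03437799e-01 -9.27316295e-05]
scene staple n 86 depth z [0.07496143 0.07702575 0.07827968]
((0.4333498477935791, 0.031391359865665436), (0.0353991873562336, 0.07808882743120193), 80.90338897705078)
[... 423 characters left out ...]
z [ 0.51743266 -0.38448438  0.07693259]
rack ((0.5426282286643982, -0.34020429849624634), (0.16218797862529755, 0.09272538125514984), 80.99005889892578) [[0.48410001397132874, -0.4129999876022339], [0.5756999850273132, -0.4275999963283539], [0.6011000275611877, -0.26739999651908875], [0.5095000267028809, -0.25290000438690186]]
lid 3120 ((0.5404373407363892, 0.02105649560689926), (0.18288195133209229, 0.1251833587884903), 81.69878387451172) [[0.4652999937534332, -0.06040000170469284], [0.5892000198364258, -0.07850000262260437], [0.6155999898910522, 0.10249999910593033], [0.4916999936103821, 0.12060000002384186]]
hasp 437 [ 0.48886827 -0.00698326  0.12504714] [0.5518217  0.0536152  0.17094942]
```

Run:
```python
from h import *
T=load("top");S=load("scene")
g=cv2.cvtColor(T["img"],cv2.COLOR_BGR2GRAY)
print(g[236:262,396:418:1].tolist().__str__().replace("],","],\n"))
PT=cloud(T);PS=cloud(S)
for n,P in(("T",PT),("S",PS)):
    m=(P[...,2]>.088)&(P[...,2]<.115)&(P[...,0]>.45)&(P[...,0]<.6)&(P[...,1]<-.33)&(P[...,1]>-.43)
    ys,xs=np.nonzero(m);print(n,len(xs),xs.mean(),ys.mean(),P[m].mean(0) if len(xs) else 0,P[m].min(0),P[m].max(0))
# scene: grip rows edges
gs=cv2.cvtColor(S["img"],cv2.COLOR_BGR2GRAY)
print(gs[272:308,446:470].tolist().__str__().replace("],","],\n"))
# staple pts
ux=np.array([np.cos(np.radians(-8.3)),np.sin(np.radians(-8.3))]);uy=np.array([-ux[1],ux[0]])
for n,s,P in(("T",T,PT),("S",S,PS)):
    m=(P[...,2]>.066)&(P[...,2]<.09)&(P[...,0]>.40)&(P[...,0]<.485)&(P[...,1]<.075)&(P[...,1]>-.02)
    ys,xs=np.nonzero(m);q=onz(s,np.c_[xs,ys],.076)[:,:2]
    print(n,"n",len(q),"along x",np.percentile(q@ux,[0,3,10,50,90,97,100]).round(4),"along y",np.percentile(q@uy,[0,3,10,50,90,97,100]).round(4))
    print("raw", np.percentile(P[m][:,:2]@ux,[0,3,50,97,100]).round(4),np.percentile(P[m][:,:2]@uy,[0,3,50,97,100]).round(4))
```

```text
[[82, 77, 81, 80, 77, 76, 74, 74, 75, 76, 73, 72, 72, 73, 72, 69, 69, 71, 71, 71, 70, 73],
 [84, 83, 86, 87, 83, 79, 79, 79, 78, 77, 74, 74, 77, 78, 79, 73, 70, 71, 72, 69, 70, 69],
 [87, 89, 91, 90, 88, 86, 86, 88, 83, 80, 78, 85, 93, 96, 94, 88, 82, 78, 77, 73, 75, 77],
 [116, 113, 109, 101, 93, 91, 90, 91, 86, 84, 89, 107, 124, 139, 142, 125, 104, 96, 89, 82, 80, 83],
 [198, 186, 170, 149, 133, 124, 113, 110, 106, 99, 99, 125, 157, 184, 193, 179, 156, 144, 124, 97, 87, 86],
 [250, 246, 239, 231, 224, 214, 200, 188, 180, 162, 141, 144, 166, 195, 211, 211, 206, 200, 174, 129, 96, 85],
 [254, 253, 253, 252, 252, 252, 250, 246, 244, 237, 227, 224, 224, 227, 229, 228, 224, 221, 209, 173, 123, 105],
 [254, 254, 254, 254, 254, 254, 253, 253, 253, 253, 252, 252, 252, 250, 248, 245, 242, 241, 239, 229, 204, 182],
 [254, 254, 254, 254, 254, 254, 254, 254, 254, 254, 254, 254, 254, 254, 253, 253, 253, 253, 253, 252, 249, 245],
 [254, 254, 254, 254, 254, 254, 254, 254, 254, 254, 254, 254, 254, 254, 254, 254, 254, 254, 254, 254, 254, 253],
 [254, 254, 254, 254, 254, 254, 254, 254, 254, 253, 253
[... 5929 characters left out ...]
 209, 208, 208, 207, 205, 202, 185, 202, 218],
 [166, 148, 136, 159, 192, 195, 206, 207, 209, 210, 210, 210, 209, 209, 208, 207, 205, 205, 203, 195, 177, 160, 203, 218],
 [222, 217, 156, 150, 139, 143, 166, 184, 195, 195, 196, 203, 205, 206, 205, 195, 186, 180, 150, 151, 164, 201, 217, 218]]
T n 146 along x [0.4208 0.4215 0.4231 0.4437 0.4707 0.473  0.4741] along y [0.0508 0.0644 0.0812 0.0958 0.1155 0.1166 0.1212]
raw [0.4207 0.4215 0.4436 0.4725 0.4734] [0.0494 0.0631 0.0957 0.1166 0.1218]
S n 504 along x [0.414  0.4173 0.4244 0.466  0.4888 0.4933 0.4965] along y [0.0371 0.0502 0.0617 0.09   0.1183 0.1313 0.1496]
raw [0.4171 0.4199 0.4698 0.4752 0.4799] [0.0485 0.0516 0.0853 0.1205 0.1373]
```

```bash
cat >> h.py <<'E'
from scipy.spatial.transform import Rotation as Ro
YAW=-8.3
def target_R(yaw=YAW):
    a=np.radians(yaw);x=np.array([0,0,-1.]);z=-np.array([-np.sin(a),np.cos(a),0]);return np.c_[x,np.cross(z,x),z]
def step(p,yaw=YAW):
    from station import get_obs
    o=get_obs();R=np.array(o["ee_rot"]);d=R.T@(np.array(p)-o["tcp_pos"])/.2
    r=Ro.from_matrix(R.T@target_R(yaw)).as_rotvec()/np.pi
    print("clock",round(o["clock"],2),"tcp",np.round(o["tcp_pos"],4),"F",np.round(o["wrist_force"],1),"gap",round(o["finger_gap"],4),"q",np.round(o["qpos"],0));print("shift",d.round(3),"rot",r.round(4))
a=np.radians(YAW);ux=np.array([np.cos(a),np.sin(a)]);uy=np.array([-ux[1],ux[0]])
def W(xp,yp,z): return np.r_[xp*ux+yp*uy,z]
E
python3 - <<'E'
from h import *
T=load("top");P=cloud(T)
m=(P[...,2]>.066)&(P[...,2]<.09)&(P[...,0]>.40)&(P[...,0]<.485)&(P[...,1]<.075)&(P[...,1]>-.02)
ys,xs=np.nonzero(m);q=onz(T,np.c_[xs,ys],.077)[:,:2];xp=q@ux;yp=q@uy
for lo in np.arange(.420,.456,.005):
    k=(xp>lo)&(xp<=lo+.005)
    if k.any():print(lo.round(3),k.sum(),yp[k].min().round(4),yp[k].max().round(4),np.median(yp[k]).round(4))
# hasp free end / lid
h=(P[...,2]>.155)&(P[...,2]<.19);h[:,:225]=0;h[:,262:]=0;h[:230]=0;h[290:]=0
w=P[h];print("hasp top",len(w),(w[:,:2]@ux).max(),(w[:,:2]@uy).min(),(w[:,:2]@uy).max(),w[:,2].max())
print("eye",W(.438,.0985,.079));step(W(.5725,.0985,.26))
E
```

```text
0.42 27 0.0804 0.1159 0.098
0.425 18 0.0811 0.1167 0.1024
0.43 9 0.0819 0.1151 0.0868
0.435 11 0.0806 0.1158 0.1105
0.44 12 0.081 0.1166 0.0988
0.445 9 0.0817 0.115 0.0867
0.45 11 0.0804 0.1157 0.1104
0.455 12 0.0808 0.1165 0.0987
hasp top 158 0.5401137622976742 0.07094780670830622 0.1266768842015965 0.1709494243334242
eye [0.44763138 0.03424027 0.079     ]
clock 0.1 tcp [ 0.2665 -0.5922  0.2302] F [ 0.   0.6 -0.1] gap 0.0853 q [-71.   7.  95.   0.  78.  -5.]
shift [-0.145  2.678 -2.124] rot [ 1.807e-01 -6.000e-04  1.000e-04]
```

{"method": "send_rows", "body": {
  "commands": [-0.15,0.67,-0.53,0.18,0,0,-0.15,0.67,-0.53,0.18,0,0,-0.15,0.67,-0.53,0.18,0,0,-0.15,0.67,-0.53,0.18,0,0,-0.15,0.67,-0.53,0.18,0,0],
  "grip": -1
}}

```text
clock: 0.52
tcp_pos: [0.3476, -0.4371, 0.2624]
ee_rot: [[0.002, 0.99, -0.143], [0.001, -0.143, -0.99], [-1.0, 0.002, -0.001]]
wrist_force: [0.3, 0.0, -0.2]
finger_gap: 0.0255
```

```bash
python3 -c "
from h import *
step(W(.5725,.0985,.26))"
```

```text
clock 0.52 tcp [ 0.3476 -0.4371  0.2624] F [ 0.3  0.  -0.2] gap 0.0255 q [-57.  -6. 104.   0.  81.  41.]
shift [ 0.016  0.829 -2.403] rot [ 0.0003 -0.0003 -0.0006]
```

{"method": "send_rows", "body": {
  "commands": [0,0.28,-0.8,0,0,0,0,0.28,-0.8,0,0,0,0,0.28,-0.8,0,0,0,0,0.28,-0.8,0,0,0,0,0.28,-0.8,0,0,0]
}}

```text
clock: 0.93
tcp_pos: [0.4255, -0.2855, 0.2609]
ee_rot: [[0.001, 0.991, -0.136], [0.003, -0.136, -0.991], [-1.0, 0.0, -0.003]]
wrist_force: [0.1, -0.4, 0.1]
finger_gap: -0.0001
```

{"method": "send_rows", "body": {
  "commands": [0,0.28,-0.8,0,0,0,0,0.28,-0.8,0,0,0,0,0.28,-0.8,0,0,0,0,0.28,-0.8,0,0,0,0,0.28,-0.8,0,0,0]
}}

```text
clock: 1.35
tcp_pos: [0.5034, -0.1353, 0.2609]
ee_rot: [[0.0, 0.991, -0.136], [0.003, -0.136, -0.991], [-1.0, 0.0, -0.003]]
wrist_force: [-0.2, -0.8, 0.6]
finger_gap: 0.0001
```

{"method": "send_rows", "body": {
  "commands": [0,0.27,-0.8,0,0,0,0,0.27,-0.8,0,0,0,0,0.27,-0.8,0,0,0,0,0.27,-0.8,0,0,0,0,0.27,-0.8,0,0,0]
}}

```text
clock: 1.77
tcp_pos: [0.5795, 0.0152, 0.2606]
ee_rot: [[-0.0, 0.991, -0.137], [0.002, -0.137, -0.991], [-1.0, -0.0, -0.002]]
wrist_force: [-0.9, -0.7, 0.6]
finger_gap: -0.0001
```

```bash
python3 -c "
from h import *
step(W(.58,.0985,.155))
from station import snapshot
for n in('scene','top'):
    s=snapshot(n);cv2.imwrite(f'pics/{n}1.png',s['img'])
a=cv2.imread('pics/scene1.png')[130:330,150:400];b=cv2.imread('pics/top1.png')[150:350,150:400]
cv2.imwrite('pics/c1.png',cv2.resize(np.hstack([a,b]),(800,320)))"
```

```text
clock 1.77 tcp [0.5795 0.0152 0.2606] F [-0.9 -0.7  0.6] gap -0.0001 q [ -4.  -3. 102.   0.  81.  94.]
shift [0.528 0.044 0.003] rot [ 0.0024 -0.0007  0.0001]
```

View pics/c1.png

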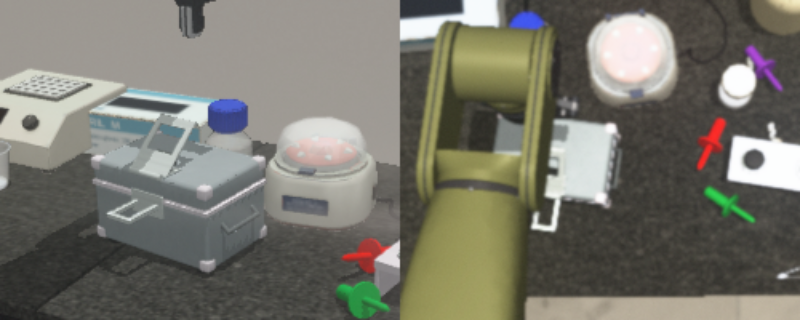

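The gripper is shut and above and behind the hasp (scene crop (190,20)). The free-standing coloured decoys have toppled by themselves: the tips stayed at z 0.26, so I never touched them. Now I descend behind the hasp.

{"method": "send_rows", "body": {
  "commands": [0.1,0.04,0,0,0,0,0.2,0.04,0,0,0,0,0.31,0.04,0,0,0,0,0.42,0.04,0,0,0,0,0.53,0.04,0,0,0,0]
}}

```text
clock: 2.28
tcp_pos: [0.5853, 0.0073, 0.1542]
ee_rot: [[-0.0, 0.99, -0.144], [-0.001, -0.144, -0.99], [-1.0, -0.0, 0.001]]
wrist_force: [1.1, 0.0, 0.3]
finger_gap: -0.0
```

{"method": "send_rows", "body": {
  "commands": [0,-0.03,0,0,0,0,0,-0.06,0,0,0,0,0,-0.09,0,0,0,0,0,-0.12,0,0,0,0,0,-0.15,0,0,0,0]
}}

```text
clock: 2.7
tcp_pos: [0.5578, 0.013, 0.1581]
ee_rot: [[0.007, 0.99, -0.142], [-0.001, -0.142, -0.99], [-1.0, 0.007, -0.0]]
wrist_force: [11.6, -3.2, 8.4]
finger_gap: 0.0001
```

```bash
python3 -c "
from h import *
step(W(.455,.0985,.155))
from station import snapshot
s=snapshot('scene');cv2.imwrite('pics/c2.png',cv2.resize(s['img'][100:330,150:420],None,fx=2.5,fy=2.5))"
```

```text
clock 2.7 tcp [0.5578 0.013  0.1581] F [11.6 -3.2  8.4] gap 0.0001 q [ -4.  -1. 111.  -0.  70.  94.]
shift [ 0.012 -0.475 -0.026] rot [ 0.0006 -0.     -0.0024]
```

View pics/c2.png

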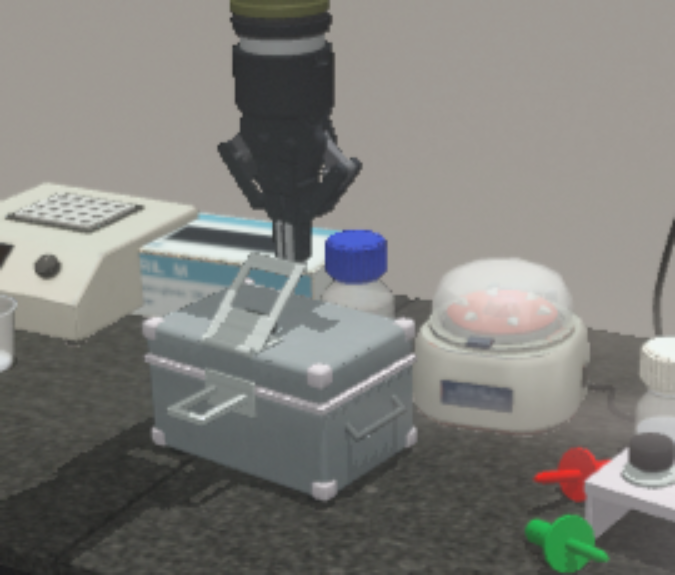

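{"method": "send_rows", "body": {
  "commands": [0,-0.02,0,0,0,0,0,-0.04,0,0,0,0,0,-0.06,0,0,0,0,0,-0.08,0,0,0,0,0,-0.1,0,0,0,0]
}}

```text
clock: 3.17
tcp_pos: [0.5374, 0.0163, 0.158]
ee_rot: [[0.004, 0.99, -0.142], [-0.0, -0.142, -0.99], [-1.0, 0.004, -0.0]]
wrist_force: [0.5, -0.0, -0.4]
finger_gap: 0.0001
```

```bash
python3 -c "
from h import *
step(W(.455,.0985,.155))
from station import snapshot
s=snapshot('scene');cv2.imwrite('pics/c3.png',cv2.resize(s['img'][150:330,180:380],None,fx=3,fy=3))"
```

```text
clock 3.17 tcp [0.5374 0.0163 0.158 ] F [ 0.5 -0.  -0.4] gap 0.0001 q [ -4.  -4. 113.   0.  71.  94.]
shift [ 0.013 -0.372 -0.025] rot [ 0.0007 -0.0001 -0.0013]
```

View pics/c3.png

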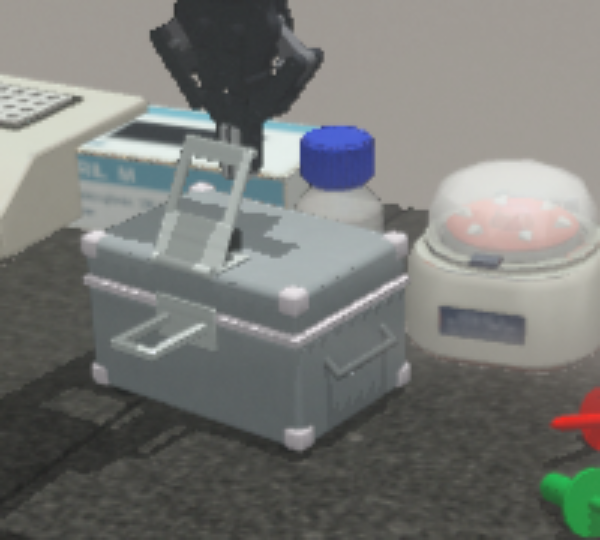

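The hasp is rising in front of the fingers (end bar at crop (225,145)). I keep pushing forward.

{"method": "send_rows", "body": {
  "commands": [0,-0.04,0,0,0,0,0,-0.08,0,0,0,0,0,-0.12,0,0,0,0,0,-0.16,0,0,0,0,0,-0.2,0,0,0,0]
}}

```text
clock: 3.63
tcp_pos: [0.4953, 0.0223, 0.1547]
ee_rot: [[-0.001, 0.99, -0.142], [0.0, -0.142, -0.99], [-1.0, -0.001, 0.0]]
wrist_force: [-0.4, 0.3, -0.1]
finger_gap: 0.0002
```

{"method": "send_rows", "body": {
  "commands": [0,-0.04,0,0,0,0,0,-0.08,0,0,0,0,0,-0.12,0,0,0,0,0,-0.16,0,0,0,0,0,-0.2,0,0,0,0]
}}

```text
clock: 4.05
tcp_pos: [0.4563, 0.0279, 0.1552]
ee_rot: [[-0.0, 0.99, -0.142], [-0.0, -0.142, -0.99], [-1.0, -0.0, 0.0]]
wrist_force: [1.0, 0.6, -0.2]
finger_gap: -0.0001
```

```bash
python3 -c "
from h import *
step(W(.455,.0985,.155))
from station import snapshot
s=snapshot('scene');cv2.imwrite('pics/c4.png',cv2.resize(s['img'][150:330,180:380],None,fx=3,fy=3))"
```

```text
clock 4.05 tcp [0.4563 0.0279 0.1552] F [ 1.   0.6 -0.2] gap -0.0001 q [ -3. -15. 123.  -0.  72.  95.]
shift [ 0.001  0.037 -0.025] rot [0.0007 0.     0.    ]
```

View pics/c4.png

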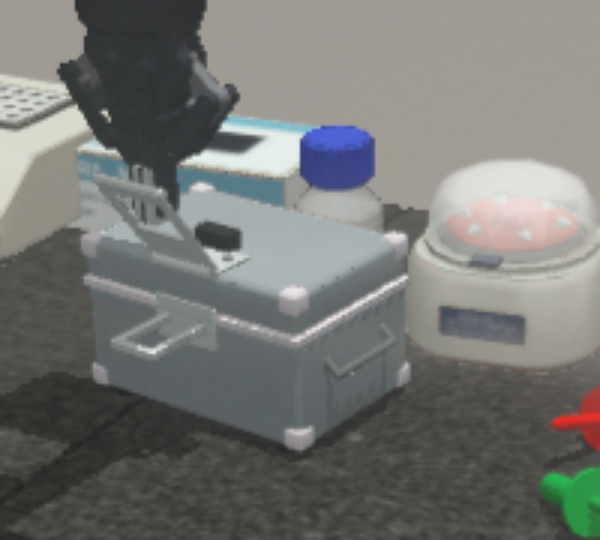

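The hasp is past upright and falling forward (end bar at crop (120,185)). I retreat upwards and check.

{"method": "send_rows", "body": {
  "commands": [0,0,0,0,0,0,0,0,0,0,0,0,0,0,0,0,0,0,-0.15,0,0,0,0,0,-0.35,0,0,0,0,0]
}}

```text
clock: 4.52
tcp_pos: [0.4547, 0.0278, 0.2216]
ee_rot: [[-0.01, 0.99, -0.142], [0.001, -0.142, -0.99], [-1.0, -0.01, 0.001]]
wrist_force: [1.0, -0.5, -0.1]
finger_gap: 0.0002
```

{"method": "send_rows", "body": {
  "commands": [-0.2,0.08,0.78,0,0,0,-0.2,0.08,0.78,0,0,0,-0.2,0.08,0.78,0,0,0,-0.2,0.08,0.78,0,0,0,-0.2,0.08,0.78,0,0,0],
  "grip": 0.1
}}

```text
clock: 4.93
tcp_pos: [0.4516, -0.1344, 0.268]
ee_rot: [[0.003, 0.989, -0.148], [-0.004, -0.148, -0.989], [-1.0, 0.004, 0.003]]
wrist_force: [-0.3, 1.0, -0.1]
finger_gap: 0.0469
```

```bash
python3 -c "
from h import *
step([.524,-.3815,.20])
from station import snapshot
for n in('scene','top'):
    s=snapshot(n);np.savez(f'{n}2.npz',**s)
    x,y=(180,150) if n=='scene' else (200,180)
    cv2.imwrite(f'pics/{n}2.png',cv2.resize(s['img'][y:y+180,x:x+260],None,fx=3,fy=3))"
```

```text
clock 4.93 tcp [ 0.4516 -0.1344  0.268 ] F [-0.3  1.  -0.1] gap 0.0469 q [-23. -18. 114.  -0.  83.  76.]
shift [0.346 0.54  1.167] rot [-0.0013  0.0011 -0.0012]
```

View pics/scene2.png

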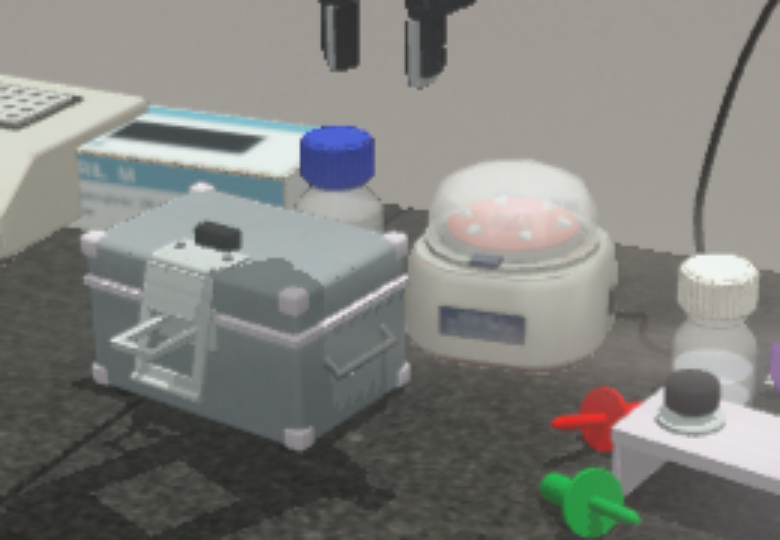

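View pics/top2.png

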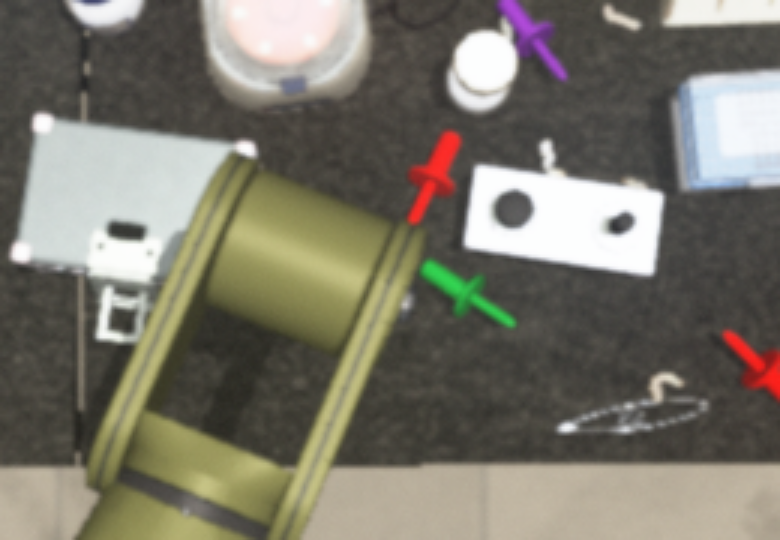

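The hasp hangs over the staple (crop (170,320)) and both rack pins are still in place. Next I go above the long pin with the jaws at about 47 mm.

{"method": "send_rows", "body": {
  "commands": [0.05,0.27,0.58,0,0,0,0.05,0.27,0.58,0,0,0,0.05,0.27,0.58,0,0,0,0.05,0.27,0.58,0,0,0,0.05,0.27,0.58,0,0,0]
}}

```text
clock: 5.45
tcp_pos: [0.4881, -0.2517, 0.2535]
ee_rot: [[-0.003, 0.99, -0.143], [0.002, -0.143, -0.99], [-1.0, -0.003, -0.002]]
wrist_force: [-0.5, 0.6, -0.7]
finger_gap: 0.0469
```

{"method": "send_rows", "body": {
  "commands": [0.3,0.27,0.58,0,0,0,0.3,0.27,0.58,0,0,0,0.3,0.27,0.58,0,0,0,0.3,0.27,0.58,0,0,0,0.3,0.27,0.58,0,0,0]
}}

```text
clock: 5.87
tcp_pos: [0.5245, -0.3735, 0.1918]
ee_rot: [[-0.004, 0.99, -0.142], [0.003, -0.142, -0.99], [-1.0, -0.004, -0.003]]
wrist_force: [-0.6, 0.6, -0.2]
finger_gap: 0.0469
```

```bash
python3 -c "
from h import *
step([.524,-.3815,.115])
from station import snapshot
s=snapshot('scene');cv2.imwrite('pics/c5.png',cv2.resize(s['img'][150:340,350:560],None,fx=3,fy=3))"
```

```text
clock 5.87 tcp [ 0.5245 -0.3735  0.1918] F [-0.6  0.6 -0.2] gap 0.0469 q [-40.   8.  97.   0.  75.  58.]
shift [0.384 0.005 0.041] rot [ 0.0006 -0.0009  0.0014]
```

View pics/c5.png

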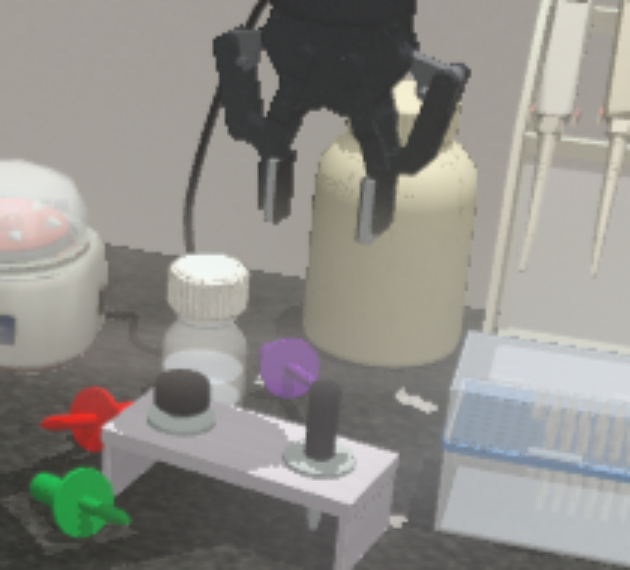

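{"method": "send_rows", "body": {
  "commands": [0.08,0.005,0.04,0,0,0,0.16,0.005,0.04,0,0,0,0.24,0.005,0.04,0,0,0,0.32,0.005,0.04,0,0,0,0.39,0.005,0.04,0,0,0]
}}

```text
clock: 6.33
tcp_pos: [0.5253, -0.3795, 0.1177]
ee_rot: [[0.001, 0.99, -0.14], [-0.0, -0.14, -0.99], [-1.0, 0.001, -0.0]]
wrist_force: [-0.6, 0.0, 1.3]
finger_gap: 0.0472
```

```bash
python3 -c "
from h import *
step([.524,-.3815,.062])
from station import snapshot
s=snapshot('scene');cv2.imwrite('pics/c6.png',cv2.resize(s['img'][180:340,350:540],None,fx=3.5,fy=3.5))"
```

```text
clock 6.33 tcp [ 0.5253 -0.3795  0.1177] F [-0.6  0.   1.3] gap 0.0472 q [-41.  12. 100.   0.  68.  57.]
shift [ 0.279 -0.005  0.011] rot [ 0.0015 -0.     -0.0003]
```

View pics/c6.png

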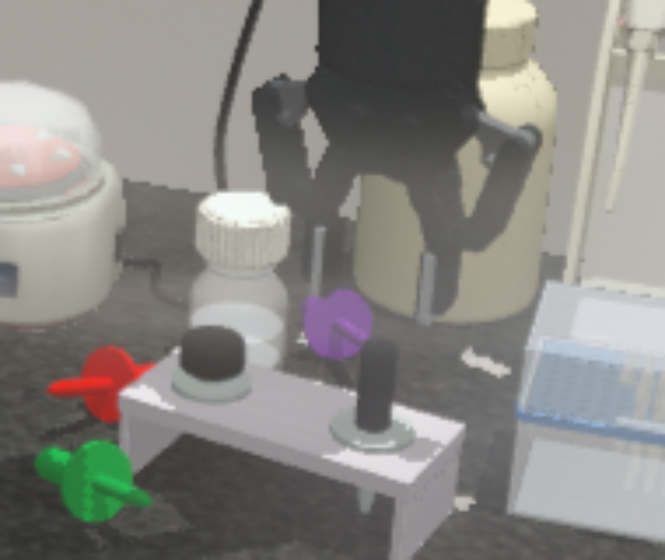

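Fingertips at crop (318,290) and (426,318) straddle the pin at (375,345). I descend and close.

{"method": "send_rows", "body": {
  "commands": [0.06,-0.005,0.01,0,0,0,0.12,-0.005,0.01,0,0,0,0.18,-0.005,0.01,0,0,0,0.24,-0.005,0.01,0,0,0,0.28,-0.005,0.01,0,0,0]
}}

```text
clock: 6.8
tcp_pos: [0.5228, -0.3834, 0.0594]
ee_rot: [[-0.001, 0.99, -0.142], [0.001, -0.142, -0.99], [-1.0, -0.001, -0.001]]
wrist_force: [-0.2, -1.0, -0.4]
finger_gap: 0.0469
```

{"method": "send_rows", "body": {
  "commands": [0,0,0,0,0,0,0,0,0,0,0,0,0,0,0,0,0,0,0,0,0,0,0,0,0,0,0,0,0,0],
  "grip": -1,
  "force": 40
}}

```text
clock: 7.22
tcp_pos: [0.5237, -0.3842, 0.0621]
ee_rot: [[0.001, 0.99, -0.142], [-0.001, -0.142, -0.99], [-1.0, 0.001, 0.001]]
wrist_force: [0.6, -0.1, -0.2]
finger_gap: 0.0174
```

```bash
python3 -c "
from h import *
step([.524,-.3815,.14])
from station import snapshot
s=snapshot('scene');cv2.imwrite('pics/c7.png',cv2.resize(s['img'][180:340,350:540],None,fx=3.5,fy=3.5))"
```

```text
clock 7.22 tcp [ 0.5237 -0.3842  0.0621] F [ 0.6 -0.1 -0.2] gap 0.0174 q [-41.  16. 102.   0.  62.  57.]
shift [-0.389 -0.    -0.013] rot [ 0.0007  0.0002 -0.0004]
```

View pics/c7.png

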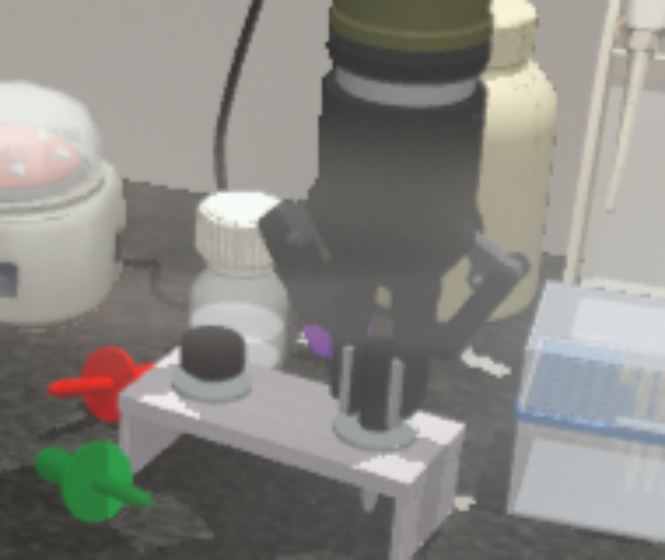

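The slim grip is held (gap 17 mm, pads at crop (347,375) and (397,390)). I lift straight up.

{"method": "send_rows", "body": {
  "commands": [-0.1,0,0,0,0,0,-0.2,0,0,0,0,0,-0.35,0,0,0,0,0,-0.5,0,0,0,0,0,-0.65,0,0,0,0,0],
  "force": 60
}}

```text
clock: 7.68
tcp_pos: [0.5231, -0.3837, 0.1927]
ee_rot: [[-0.0, 0.99, -0.142], [0.0, -0.142, -0.99], [-1.0, -0.0, -0.0]]
wrist_force: [-0.3, -0.6, -1.1]
finger_gap: 0.0164
```

```bash
python3 -c "
from h import *
step(W(.4385,.0985,.22))
from station import snapshot
s=snapshot('scene');cv2.imwrite('pics/c8.png',cv2.resize(s['img'][130:340,350:560],None,fx=2.8,fy=2.8))"
```

```text
clock 7.68 tcp [ 0.5231 -0.3837  0.1927] F [-0.3 -0.6 -1.1] gap 0.0164 q [-41.   8.  97.  -0.  75.  57.]
shift [-0.136 -0.668 -2.015] rot [ 0.0007 -0.      0.    ]
```

View pics/c8.png

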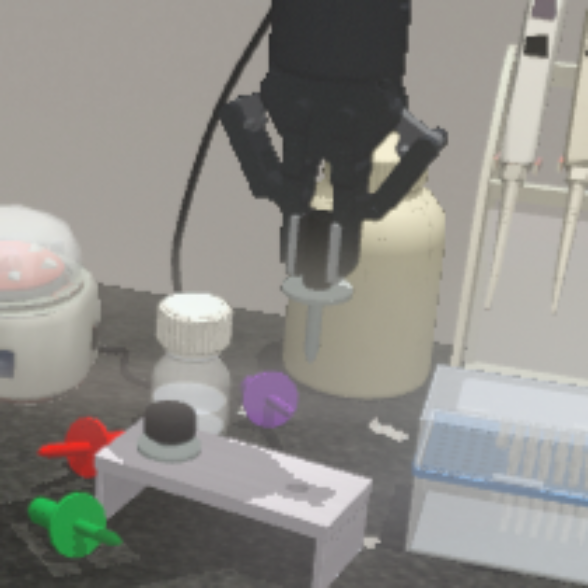

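The pin is out and upright, and the short pin is untouched (crop (170,425)). I carry it to above the loop.

{"method": "send_rows", "body": {
  "commands": [-0.14,-0.22,-0.67,0,0,0,-0.14,-0.22,-0.67,0,0,0,-0.14,-0.22,-0.67,0,0,0,-0.14,-0.22,-0.67,0,0,0,-0.14,-0.22,-0.67,0,0,0]
}}

```text
clock: 8.15
tcp_pos: [0.4989, -0.2419, 0.221]
ee_rot: [[0.003, 0.99, -0.139], [-0.0, -0.139, -0.99], [-1.0, 0.003, 0.0]]
wrist_force: [0.8, 1.0, -0.9]
finger_gap: 0.0164
```

{"method": "send_rows", "body": {
  "commands": [0,-0.22,-0.67,0,0,0,0,-0.22,-0.67,0,0,0,0,-0.22,-0.67,0,0,0,0,-0.22,-0.67,0,0,0,0,-0.22,-0.67,0,0,0]
}}

```text
clock: 8.57
tcp_pos: [0.474, -0.1037, 0.2193]
ee_rot: [[0.001, 0.99, -0.139], [0.0, -0.139, -0.99], [-1.0, 0.001, -0.0]]
wrist_force: [0.0, -0.7, -0.8]
finger_gap: 0.0168
```

{"method": "send_rows", "body": {
  "commands": [0,-0.22,-0.67,0,0,0,0,-0.22,-0.67,0,0,0,0,-0.22,-0.67,0,0,0,0,-0.22,-0.67,0,0,0,0,-0.22,-0.67,0,0,0]
}}

```text
clock: 8.98
tcp_pos: [0.45, 0.0344, 0.2195]
ee_rot: [[0.001, 0.99, -0.139], [0.0, -0.139, -0.99], [-1.0, 0.001, -0.0]]
wrist_force: [0.8, -0.3, -0.4]
finger_gap: 0.0169
```

```bash
python3 -c "
from h import *
step(W(.4385,.0985,.16))"
```

```text
clock 8.98 tcp [0.45   0.0344 0.2195] F [ 0.8 -0.3 -0.4] gap 0.0169 q [ -2. -19. 120.   0.  79.  96.]
shift [ 0.298 -0.009  0.002] rot [ 0.0018 -0.0001 -0.0002]
```

{"method": "send_rows", "body": {
  "commands": [0.06,-0.01,0,0,0,0,0.13,-0.01,0,0,0,0,0.2,-0.01,0,0,0,0,0.27,-0.01,0,0,0,0,0.34,-0.01,0,0,0,0]
}}

```text
clock: 9.4
tcp_pos: [0.4481, 0.031, 0.1497]
ee_rot: [[-0.001, 0.989, -0.145], [-0.001, -0.145, -0.989], [-1.0, -0.001, 0.001]]
wrist_force: [-0.7, -0.3, -0.9]
finger_gap: 0.0165
```

```bash
python3 -c "
from h import *
step(W(.4385,.0985,.091))
from station import snapshot
s=snapshot('scene');np.savez('scene3.npz',**s);cv2.imwrite('pics/c9.png',cv2.resize(s['img'][180:310,180:330],None,fx=5,fy=4.6))
s=snapshot('top');np.savez('top3.npz',**s);cv2.imwrite('pics/c9t.png',cv2.resize(s['img'][200:320,180:330],None,fx=4,fy=4))
S=load('scene','3')
e=W(.4385,.0985,.079);print('eye px',proj(S,e), 'tip px', proj(S,W(.4385,.0985,.092)))"
```

```text
clock 9.4 tcp [0.4481 0.031  0.1497] F [-0.7 -0.3 -0.9] gap 0.0165 q [ -3. -16. 124.  -0.  72.  95.]
shift [ 0.293 -0.002 -0.016] rot [-0.0001  0.0003  0.0002]
eye px [[229.00431487 260.54886333]] tip px [[228.52966797 254.298939  ]]
```

View pics/c9.png

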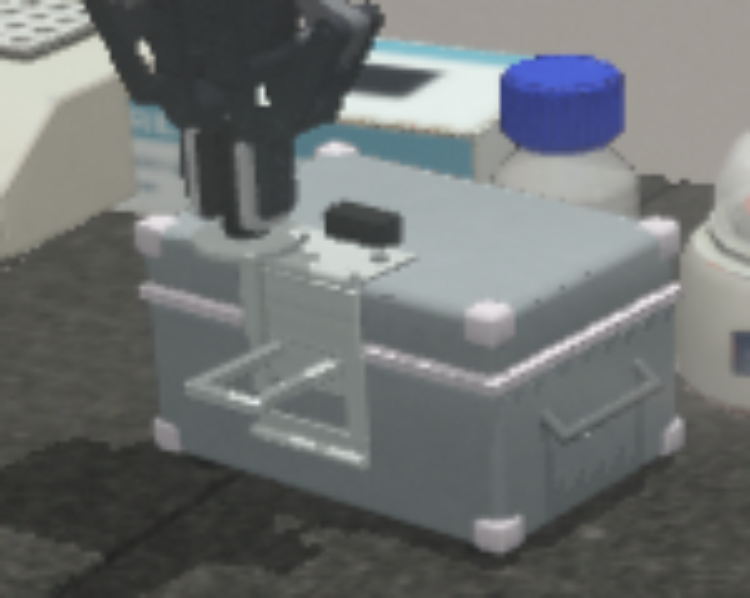

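View pics/c9t.png

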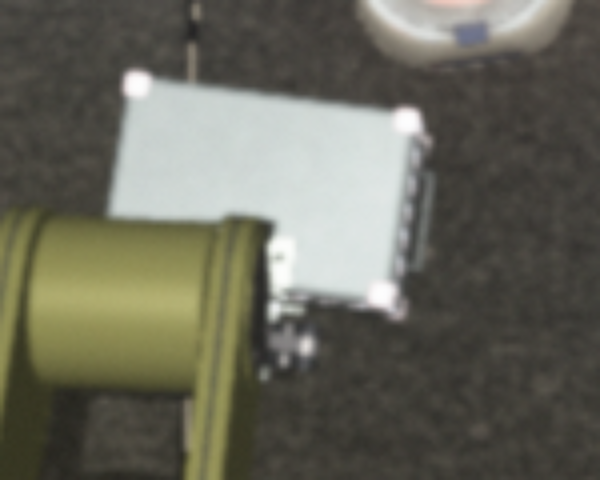

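{"method": "send_rows", "body": {
  "commands": [0,-0.002,-0.017,0,0,0,0,-0.002,-0.017,0,0,0,0,-0.002,-0.017,0,0,0,0,-0.002,-0.017,0,0,0,0,-0.002,-0.017,0,0,0]
}}

```text
clock: 9.92
tcp_pos: [0.4485, 0.0365, 0.1521]
ee_rot: [[0.001, 0.99, -0.142], [-0.0, -0.142, -0.99], [-1.0, 0.002, -0.0]]
wrist_force: [-0.0, -0.2, -0.5]
finger_gap: 0.0166
```

```bash
python3 -c "
from h import *
step(W(.4385,.0985,.091))
from station import snapshot
s=snapshot('scene');np.savez('scene3.npz',**s);cv2.imwrite('pics/c10.png',cv2.resize(s['img'][215:285,205:275],None,fx=8,fy=8,interpolation=cv2.INTER_CUBIC))
for p in [W(.4385,.0985,.079),W(.4385,.0985,.092),W(.4385,.0985,.137)]:print((proj(s,p)[0]-[205,215])*8)"
```

```text
clock 9.92 tcp [0.4485 0.0365 0.1521] F [-0.  -0.2 -0.5] gap 0.0166 q [ -2. -16. 124.  -0.  72.  96.]
shift [ 0.306 -0.     0.012] rot [ 0.0007 -0.     -0.0005]
[192.03451895 364.39090667]
[188.23734379 314.391512  ]
[174.82334531 137.76236655]
```

View pics/c10.png

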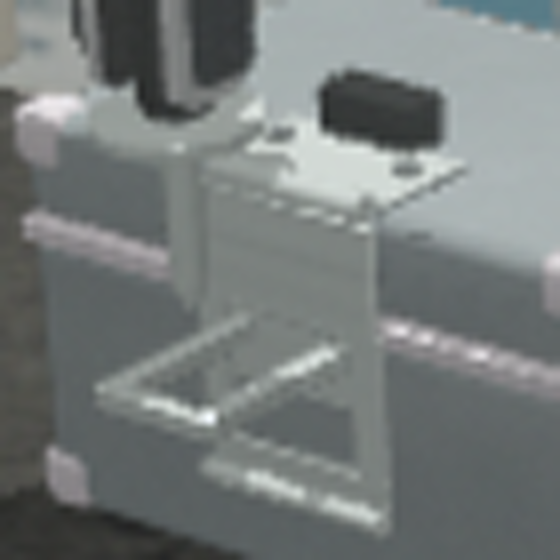

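The shank's tip is at crop (190,308), against a predicted (188,314), centred over the loop's eye at (192,364). I descend into the loop.

{"method": "send_rows", "body": {
  "commands": [0.04,0,0.006,0,0,0,0.08,0,0.006,0,0,0,0.12,0,0.006,0,0,0,0.16,0,0.006,0,0,0,0.2,0,0.006,0,0,0]
}}

```text
clock: 10.38
tcp_pos: [0.4473, 0.0354, 0.1099]
ee_rot: [[-0.001, 0.99, -0.142], [0.0, -0.142, -0.99], [-1.0, -0.001, 0.0]]
wrist_force: [-0.2, -0.2, -1.4]
finger_gap: 0.0163
```

```bash
python3 -c "
from h import *
step(W(.4385,.0985,.091))
from station import snapshot
s=snapshot('scene');np.savez('scene3.npz',**s);cv2.imwrite('pics/c11.png',cv2.resize(s['img'][215:285,205:275],None,fx=8,fy=8,interpolation=cv2.INTER_CUBIC))"
```

```text
clock 10.38 tcp [0.4473 0.0354 0.1099] F [-0.2 -0.2 -1.4] gap 0.0163 q [ -2. -13. 126.   0.  67.  96.]
shift [0.094 0.005 0.006] rot [0.0007 0.     0.0004]
```

View pics/c11.png

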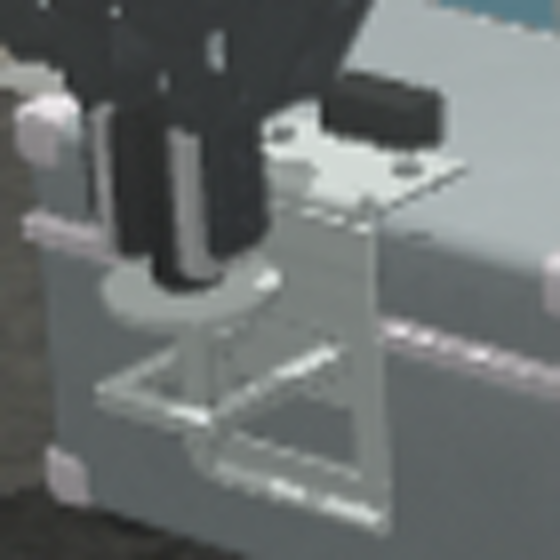

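The shank is through the loop, passing behind the outer bar and coming out at (200,455). I lower the rest.

{"method": "send_rows", "body": {
  "commands": [0.02,0,0.005,0,0,0,0.04,0,0.005,0,0,0,0.06,0,0.005,0,0,0,0.08,0,0.005,0,0,0,0.08,0,0.005,0,0,0]
}}

```text
clock: 10.85
tcp_pos: [0.4471, 0.0344, 0.0945]
ee_rot: [[-0.001, 0.99, -0.142], [0.0, -0.142, -0.99], [-1.0, -0.001, 0.0]]
wrist_force: [-0.2, -0.4, -0.3]
finger_gap: 0.0162
```

```bash
python3 -c "
from h import *
step(W(.4385,.0985,.091))
from station import snapshot
s=snapshot('scene');np.savez('scene3.npz',**s);cv2.imwrite('pics/c12.png',cv2.resize(s['img'][215:285,205:275],None,fx=8,fy=8,interpolation=cv2.INTER_CUBIC))"
```

```text
clock 10.85 tcp [0.4471 0.0344 0.0945] F [-0.2 -0.4 -0.3] gap 0.0162 q [ -2. -12. 127.   0.  65.  96.]
shift [0.017 0.005 0.   ] rot [0.0007 0.     0.0004]
```

View pics/c12.png

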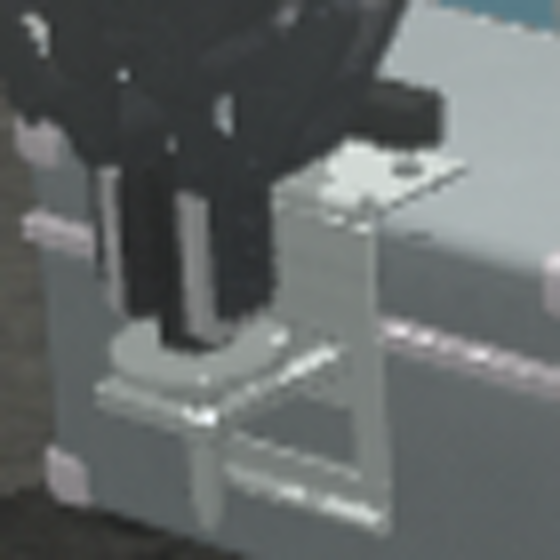

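{"method": "send_rows", "body": {
  "commands": [0.005,0.005,0,0,0,0,0.01,0.005,0,0,0,0,0.015,0.005,0,0,0,0,0.015,0.005,0,0,0,0,0.015,0.005,0,0,0,0]
}}

```text
clock: 11.32
tcp_pos: [0.4486, 0.0342, 0.0923]
ee_rot: [[0.0, 0.99, -0.142], [0.0, -0.142, -0.99], [-1.0, 0.0, -0.0]]
wrist_force: [-0.5, -0.2, -0.2]
finger_gap: 0.0164
```

{"method": "send_rows", "body": {
  "commands": [0,0,0,0,0,0,0,0,0,0,0,0,0,0,0,0,0,0,0,0,0,0,0,0,0,0,0,0,0,0],
  "grip": 0.1
}}

```text
clock: 11.73
tcp_pos: [0.4487, 0.0342, 0.0924]
ee_rot: [[0.0, 0.99, -0.142], [0.0, -0.142, -0.99], [-1.0, 0.0, -0.0]]
wrist_force: [-0.6, 0.0, -0.3]
finger_gap: 0.0471
```

{"method": "send_rows", "body": {
  "commands": [-0.1,0,0,0,0,0,-0.2,0,0,0,0,0,-0.35,0,0,0,0,0,-0.5,0,0,0,0,0,-0.7,0,0,0,0,0]
}}

```text
clock: 12.15
tcp_pos: [0.4471, 0.0343, 0.2314]
ee_rot: [[-0.004, 0.99, -0.142], [0.0, -0.142, -0.99], [-1.0, -0.004, 0.0]]
wrist_force: [1.3, -0.7, -0.1]
finger_gap: 0.0469
```

{"method": "send_rows", "body": {
  "commands": [-0.1,0.1,0.8,0,0,0,-0.1,0.1,0.8,0,0,0,-0.1,0.1,0.8,0,0,0,-0.1,0.1,0.8,0,0,0,-0.1,0.1,0.8,0,0,0]
}}

```text
clock: 12.57
tcp_pos: [0.4457, -0.1323, 0.2538]
ee_rot: [[0.002, 0.989, -0.149], [-0.003, -0.149, -0.989], [-1.0, 0.002, 0.003]]
wrist_force: [0.0, -0.6, 0.0]
finger_gap: 0.047
```

```bash
python3 -c "
from h import *
step(W(.4385,.0985,.091))
from station import snapshot
s=snapshot('scene');np.savez('scene4.npz',**s);cv2.imwrite('pics/c13.png',cv2.resize(s['img'][195:285,190:350],None,fx=5,fy=5,interpolation=cv2.INTER_CUBIC))
t=snapshot('top');np.savez('top4.npz',**t);cv2.imwrite('pics/c13t.png',cv2.resize(t['img'][190:310,190:430],None,fx=3.3,fy=3.3))
for n,q in(('S',s),('T',t)):
    P=cloud(q);m=(P[...,2]>.088)&(P[...,2]<.14)&(np.hypot(P[...,0]-.4481,P[...,1]-.034)<.022)
    if m.any(): w=P[m];print(n,len(w),w.mean(0),w.max(0)); k=w[:,2]>w[:,2].max()-.006; print('cap',k.sum(),w[k].mean(0))
"
```

```text
clock 12.57 tcp [ 0.4457 -0.1323  0.2538] F [ 0.  -0.6  0. ] gap 0.047 q [-23. -18. 116.  -0.  82.  75.]
shift [ 0.811 -0.114 -0.827] rot [-0.0013  0.001  -0.0007]
S 208 [0.44511457 0.02944142 0.10963451] [0.45626845 0.04190757 0.12831837]
cap 46 [0.44671571 0.03087011 0.12568515]
T 63 [0.44928424 0.03266974 0.12021026] [0.45783707 0.04277991 0.13579746]
cap 10 [0.44951979 0.03436281 0.13152613]
```

View pics/c13.png

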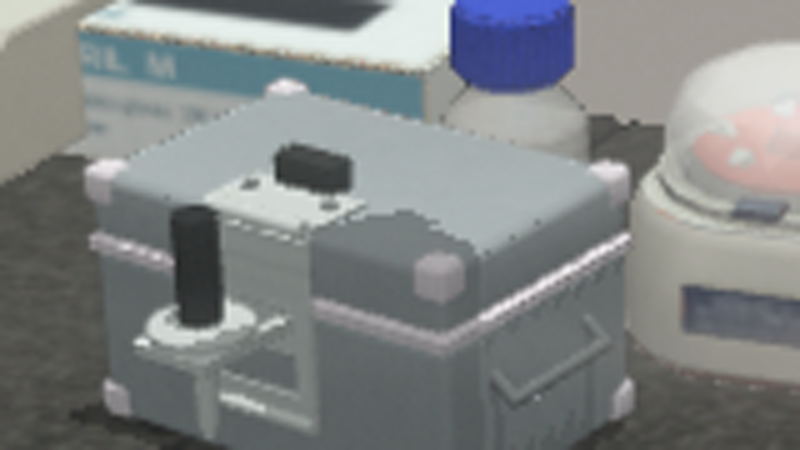

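View pics/c13t.png

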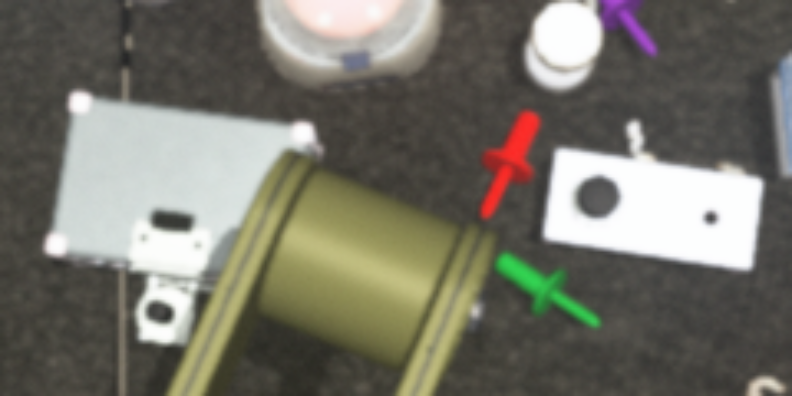

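The pin stands upright in the loop with its flange on it (scene crop (200,325)). The hasp is down and the short pin is in the rack (top crop (598,197)). I let the arm settle, then hand in.

{"method": "send_rows", "body": {
  "commands": [0,0,0,0,0,0,0,0,0,0,0,0,0,0,0,0,0,0,0,0,0,0,0,0,0,0,0,0,0,0]
}}

```text
clock: 13.08
tcp_pos: [0.4458, -0.1261, 0.2522]
ee_rot: [[-0.0, 0.99, -0.141], [0.0, -0.141, -0.99], [-1.0, -0.0, -0.0]]
wrist_force: [0.2, 0.1, -0.5]
finger_gap: 0.0467
```

```bash
python3 -c "
from station import *
print(get_obs()['wrist_force']);print(close_job())"
```

```text
[ 0.15941133  0.13831327 -0.54020963]
the job is handed in; nothing more can be done
None
```

The case is fastened and the job was handed in at about 13 s, though the hand-in reports no verdict. I pushed the hasp forward past upright with the shut fingers and it fell over the staple. Then I took the long black pin from the rack and lowered it through the loop in front of the hasp.

- **Long pin:** it stands upright in the loop with its flange on it. The top of its grip is at about (0.4495, 0.034), z 0.126–0.132, against an expected (0.448, 0.034, 0.129), so it is within about 2 mm of the loop's centre.
- **Hasp and short pin:** in the last pictures the hasp hangs against the front of the case. The short pin is in its hole as at the start; I judged this by eye only.
- **Robot:** the arm was clear of everything, with a wrist force of about 0.5 N.
- **Readings that disagreed:** the TCP position readings scattered by about 2 mm, so I centred the pin over the loop using the picture.
- **Decoys:** the free-standing coloured pins toppled by themselves early on. I did not touch them, and they were still on the bench in the last pictures that showed them.

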